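# Clamp a phone in the repair jig and shut the cover

### The arm

A 6-joint arm with a two-finger parallel gripper is mounted at the origin on the work surface. World frame = base frame: x ahead of the robot, y to its left, z up, the work surface at z = 0. Lengths are in mm, angles in rad, forces in N, time in s.
With the tool pointing down it reaches from about 350 to 975 mm from the base axis. Payload 7.1 kg.
Tool frame: the origin (TCP) lies between the finger pads; the fingertips stand 19 mm ahead of it and the grasp point (between the pads) is the TCP; z points along the fingers, y is the line along which they close (so a half turn about z gives the same grasp; the last joint's range is limited). The gripper opens to 88 mm and grips with 3 to 60 N. Pads are 20 mm wide; open, the fingers measure 115 mm over their backs; the gripper's body (75 mm by 178 mm) begins 61 mm behind the grasp point.
Start: joints at [-1.232, 0.423, 1.63, -0, 1.089, -0.019], TCP at [218.901, -585.395, 241.675] pointing down, gripper open.
Joint ranges: [-3, 3], [-0.9, 2.11], [0.09, 2.58], [-1.31, 4.45], [0.11, 2.69], [-2.54, 2.54]. Speed limits (rad/s): [2.39, 2.39, 3.01, 3.14, 3.14, 3.14].

### API

Orientations are given as a rotation vector (axis times angle).
In Python, from workcell import ctrl gives the robot as it stands.
- The arm moves only by the tool arm_command, never from a script. Its argument "series" is a list of rows, each an object with "linear": the shift along the tool's x, y, z in m, a list of three; "turn": the turn about the tool's z in rad. A call has 1 to 10 rows; each row shifts and turns the commanded pose from where the row before left it, along the tool's axes as they then stand; what a row does not reach is not made up. A row lasts 1/10 s, in which the tool goes at most 50 mm and 8.59 degrees, less where a joint would pass 70% of its speed; a pose out of reach is approached as far as the arm can. A call with a gripper value outside its range is refused whole. "jaw" is the opening, from -1 (shut) to 1 (fully open), set as the call begins (left out, the last holds). The fingers move at their own pace and stop on an object; the grip force is fixed at half the most. Time passes only in rows, so rows that do not move let the fingers close. It gives the time, the measured TCP pose, the force, the opening and the grip force at its end, in the units of the state.
- ctrl.get_obs(): the state, without advancing time (a new reading comes with each control period).
- ctrl.get_image(name): name is "side" or "top"; returns a dict with "frame" (384x512x3 uint8, blue, green, red), "fx", "fy", "cx", "cy" (pixels), "k1" (the pictures are not rectified: a ray, as slopes to the right and down, at radius r is drawn at 1 + k1 r^2 times it, then the intrinsics apply), "rvec" (rotation vector, rad) and "tvec" (3), from world to camera coordinates, as OpenCV has them. Camera axes: x right, y down, z forward; pixel columns grow to the right and rows downward; lengths in mm; the calibration is good to about 2 mm. A picture is of the moment at which its call begins. There is no depth.
- ctrl.close_job(): hands the job in; it is judged then, once.
The state is a dict: "t": time; "qpos": joint angles; "qvel": joint speeds; "joint_torque": joint torques, N m; "ee_pos": TCP position; "orientation": TCP orientation; "ft_force": force on the tool from outside, world axes, zero at the start; "moment": the same for the moment, N m; "width": finger opening in mm; "grasp_force": force on a finger pad.
Only numpy, scipy, OpenCV 4.12 (cv2) and the standard library are available. Lean on these libraries where they do the work, as an engineer would, in place of code of your own. Each camera call takes 0.05 s, during which the arm holds its last target. There are 200 camera calls.

### The job

Get the phone ready for rework in the clamping jig: first take the screwdriver off the jig bed and lay it flat in the open steel tool tray. Then slide the jaw carriage gently along the bed until the phone is squared up and held flat with no gap between the two jaws, and after that fold the hinged cover over the phone until it is fully shut. Leave the bottle, the charger and the tin where they stand.

Things in the scene. Friction and masses are not known exactly. Their poses are not given: they have to be found in the camera images.
- jig: Clamping jig fixed to the desk: aluminium plate 120 (x, -60 to 60) x 360 (y, -145 to +215) x 20 mm; its flat top is the bed. Origin on the desk, under the bed's middle line; y is the slide direction. A fixed steel jaw, 100 mm wide, 22 mm above the bed, stands at the -y end, its clamping face at y = -120 mm. The cover is hinged on the -x long edge.
- carriage (a joint): Travel of the jaw carriage, m: 0 fully open, growing towards the fixed jaw (jig -y), end at 0.165; its clamping face is at jig y = 0.165 - value. About 0.155 with the phone held with no gap. Starts 0 to 0.026. Block 90 (x) x 45 (y) x 25 mm high on the bed; 3 N friction, stays where left. 10 N is ample to hold the phone; 45 N on a face breaks it.
- carriage_grip (a point): Point 1 mm above the top of the carriage's grip fin, moves with the carriage. The fin stands upright on the block: 12 mm thick along jig y, 50 mm wide along jig x, from 45 to 81 mm above the desk, its middle plane 22.5 mm behind (+y of) the clamping face.
- cover (a joint): Angle of the hinged cover, rad: 0 shut (level, on its own stop, 4 mm above the phone), growing as it opens over towards jig -x; 1.57 upright. Starts 1.65 to 2.0, leaning back. Stiff hinge (0.12 N m), stays at any angle. Rigid grey panel 5 mm thick, over jig y = -108 to -2 mm, 105 mm from hinge to the tip of a steel tab 40 mm long at the middle of its free edge.
- cover_hinge (a point): Middle of the cover's hinge axis: jig (-58, -55, +36) mm; the axis runs along jig y.
- cover_edge (a point): Tip of the tab on the cover's free edge, mid thickness, 105 mm from the hinge axis; moves with the cover.
- phone: Loose smartphone lying screen up on the bed between the jaws, 66 (its x) x 130 (its y) x 9 mm, about 0.18 kg. Origin at the middle of its underside, z up. Starts 12 to 30 mm off the fixed jaw, shifted sideways and turned a little; held properly it is square to the jaws with its origin at jig y = -55 mm. The two flat jaws square it as they close.
- screwdriver: Loose precision screwdriver lying across the bed between phone and carriage, in the carriage's way. Handle of square section 16 x 16 mm, from x = -42 to +42 mm in its frame, a 13 mm thick end cap to x = -50 and a thin 4.4 mm shaft to x = +85 mm. Origin at the middle of the handle's underside; x points to the tip. About 60 g.
- tray: Open steel tool tray fixed to the desk, left or right of the jig, 190 (x) x 100 (y) x 28 mm high, walls and floor 4 mm. Origin at the middle of its underside.
- organiser: Closed grey parts box with a clear lid, 150 (x) x 90 (y) x 43 mm high, fixed to the desk on the other side of the jig. Bystander. Origin under its middle.
- bottle: Bystander: loose white solvent bottle, 48 mm diameter, 150 mm high, close beyond the jig (its +x side). Origin under its middle.
- charger: Bystander: loose white charger block, 45 x 45 x 28 mm high, close beyond the jig (+x side). Origin under its middle.
- tin: Bystander: loose flat aluminium tin, 50 mm diameter, 32 mm high, in front of the jig (-x side). Origin under its middle.
There are look-alikes about, which are no part of the job. Leave any blue or purple look-alike of the screwdriver alone.

How it is judged (in metres and radians):
On the way, in this order (a step that is already met when the one before it is completed fails the run):
1. the screwdriver lies in the tray, let go (x of screwdriver in the frame of tray between -0.075 and 0.075 m and y of screwdriver in the frame of tray between -0.045 and 0.045 m and z of screwdriver in the frame of tray below 0.014 m and linear speed of screwdriver below 0.03 m/s and contact force between screwdriver and the fingers below 0.05 N), for 0.2 s.
2. the phone is held square between the jaws, cover still open (value of joint carriage between 0.1515 and 0.159 m and y of phone in the frame of jig between -0.059 and -0.051 m and x of phone in the frame of jig between -0.026 and 0.026 m and angle between the x axis of phone and the x axis of jig, either way round below 0.035 rad and z of phone in the frame of jig below 0.023 m and angle between phone's own z axis and vertical below 0.04 rad and linear speed of phone below 0.02 m/s and value of joint cover above 0.5 rad), for 0.2 s.
3. the cover is fully shut (value of joint cover below 0.06 rad), for 0.2 s.
At the end, for the whole second after the job is handed in: The screwdriver lies flat in the tray, at rest. The carriage stands at 0.1515 to 0.159 m with the phone between the jaws: flat on the bed, square within 0.035 rad, its middle within 4 mm of jig y = -55 mm and within 26 mm of the bed's middle line. The cover is shut, under 0.06 rad (all of step 1 and value of joint carriage between 0.1515 and 0.159 m and y of phone in the frame of jig between -0.059 and -0.051 m and x of phone in the frame of jig between -0.026 and 0.026 m and angle between the x axis of phone and the x axis of jig, either way round below 0.035 rad and z of phone in the frame of jig below 0.023 m and angle between phone's own z axis and vertical below 0.04 rad and linear speed of phone below 0.02 m/s and value of joint cover below 0.06 rad and velocity of joint cover below 0.05 rad/s); the robot touches nothing.
It fails at once if the bottle was pushed more than 15 mm or tipped over (distance of bottle from where it was at the start of the episode above 0.015 m or angle between bottle's own z axis and vertical above 0.5 rad).
It fails at once if the charger was pushed more than 15 mm or tipped over (distance of charger from where it was at the start of the episode above 0.015 m or angle between charger's own z axis and vertical above 0.5 rad).
It fails at once if the tin was pushed more than 15 mm or tipped over (distance of tin from where it was at the start of the episode above 0.015 m or angle between tin's own z axis and vertical above 0.5 rad).
It fails at once if the phone was pressed with more than 90 N in all (45 N on each face) (contact force between phone and jig above 90 N).
It fails at once if the screwdriver was thrown or dropped from more than about 5 cm (linear speed of screwdriver above 1 m/s and contact force between screwdriver and the fingers below 0.05 N).
It also fails if it takes over 72 s, if anything falls off the work surface, if the arm or the gripper's body presses on something with over 40 N, if the wrist force passes 120 N, or if a joint passes its speed limit or range.

## Working session

There is one attempt and no reset: what is moved stays moved. The work goes in short steps, Python scripts to look and compute and a tool call to move; the robot and the scene stay as the last step left them, time stands still between calls to the robot, and variables do not carry over. Pictures are saved under pics/ and viewed, at most 10 in all, crops included, and the job is handed in when it is done.

Besides the shell and the picture viewer there is one more tool, called after "Emit:" in YAML: its name, and indented under it one key for each argument. arm_command: Moves the arm, as the interface text tells. Its arguments: {"type":"object","properties":{"series":{"type":"array"},"jaw":{"type":"number"}},"required":["series"]}

```bash
ls; mkdir -p pics; cat > h.py <<'E'
import numpy as np, cv2
from workcell import ctrl
def grab(n):
    d=ctrl.get_image(n); d['R']=cv2.Rodrigues(np.array(d['rvec'],float))[0]; d['t']=np.array(d['tvec'],float).ravel(); return d
def ray(d,u,v):
    x=(u-d['cx'])/d['fx']; y=(v-d['cy'])/d['fy']; rd=np.hypot(x,y); r=rd
    for _ in range(20): r=rd/(1+d['k1']*r*r)
    s=r/rd if rd>0 else 1
    return -d['R'].T@d['t'], d['R'].T@np.array([x*s,y*s,1])
def onz(d,u,v,z):
    o,k=ray(d,u,v); return (o+k*(z-o[2])/k[2]).round(1)
def proj(d,p):
    c=d['R']@np.array(p,float)+d['t']; x,y=c[:2]/c[2]; s=1+d['k1']*(x*x+y*y)
    return np.array([d['fx']*x*s+d['cx'],d['fy']*y*s+d['cy']]).round(1)
E
python3 - <<'E'
from h import *
for n in('top','side'):
    d=grab(n); cv2.imwrite(f'pics/{n}0.png',cv2.resize(d['frame'],(800,600),interpolation=cv2.INTER_CUBIC)); np.save(n+'0.npy',d,allow_pickle=True)
    print(n,d['fx'],d['cx'],d['cy'],d['k1'],(-d['R'].T@d['t']).round(), d['R'].round(2).tolist())
print(ctrl.get_obs())
E
```

```text
pics
top 428.01045300487414 253.22446405314952 191.23433025925482 -0.02185989226868858 [ 2.090e+02 -1.000e+00  1.449e+03] [[-0.01, -1.0, -0.0], [-0.98, 0.01, -0.19], [0.19, 0.0, -0.98]]
side 496.1473960397273 260.012348820473 202.0338064419941 -0.01092363495108957 [  14. 1058.  793.] [[-0.91, -0.41, 0.0], [-0.22, 0.47, -0.86], [0.35, -0.78, -0.52]]
{'t': 0.1, 'qpos': array([-1.23200783e+00,  4.23710474e-01,  1.63060354e+00,  6.39296573e-06,
        1.08858813e+00, -1.89820511e-02]), 'qvel': array([ 2.41389321e-05, -8.44713895e-04, -2.18836146e-03,  2.91893205e-06,
        1.30134139e-03, -1.46095996e-03]), 'joint_torque': array([-2.99893991e-04, -5.45615530e+01, -2.74324107e+01,  6.44880161e-02,
        1.87370216e-02, -6.52565063e-05]), 'ee_pos': array([ 218.74765487, -584.97083433,  241.01703704]), 'orientation': array([-3.09018893e+00, -5.58757426e-01,  3.18599710e-04]), 'ft_force': array([-0.08704551,  0.12416276, -0.17205618]), 'moment': array([ 0.04218113,  0.02668675, -0.02430058]), 'grasp_force': 0.0, 'width': 87.36459847252063}
```

View pics/top0.png

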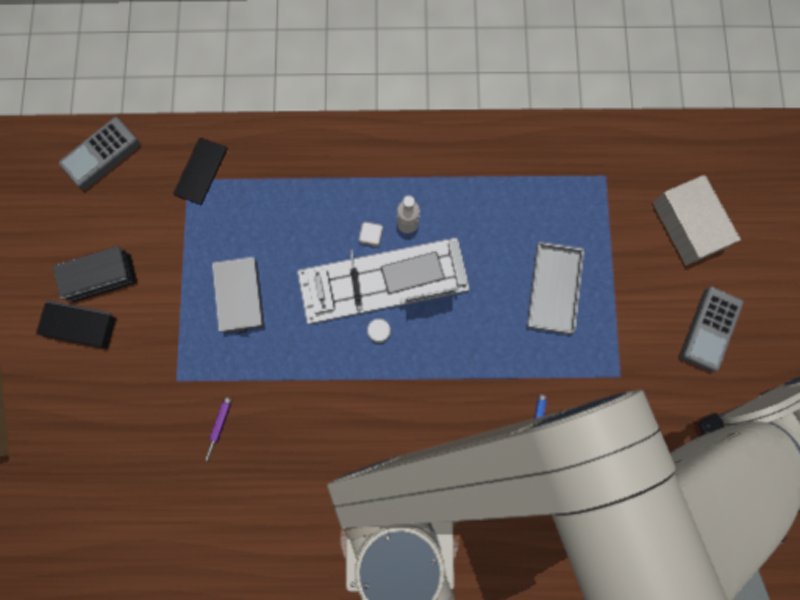

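View pics/side0.png

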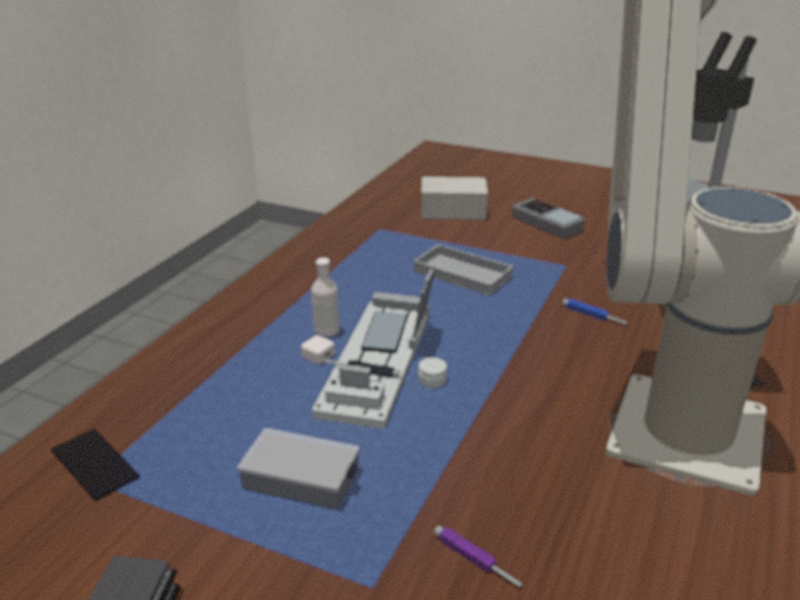

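Top view (800x600 px): the jig spans (300,270)–(468,290), with the fixed jaw at right (458,265) and carriage at left (320,290). The phone is at (413,272), the tray at (555,288), the organiser at (238,295), the bottle at (408,215), the charger at (371,233) and the tin at (379,330).

Screwdriver candidates are black (355,285), purple (218,430) and blue (540,407). The black one fits because it lies across the bed between phone and carriage. I'll confirm that in a crop.

```bash
python3 - <<'E'
from h import *
d=np.load('top0.npy',allow_pickle=True).item()
f=d['frame'][140:220,185:385]
a=cv2.resize(f,(800,320),interpolation=cv2.INTER_CUBIC)
d=np.load('side0.npy',allow_pickle=True).item()
f=d['frame'][160:275,195:335]
b=cv2.resize(f,None,fx=2.4,fy=2.4,interpolation=cv2.INTER_CUBIC)
c=np.zeros((600,800,3),np.uint8); c[:320]=a; c[320:320+276,:336]=b
cv2.imwrite('pics/crop1.png',c)
E
```

```text
(no output)
```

View pics/crop1.png

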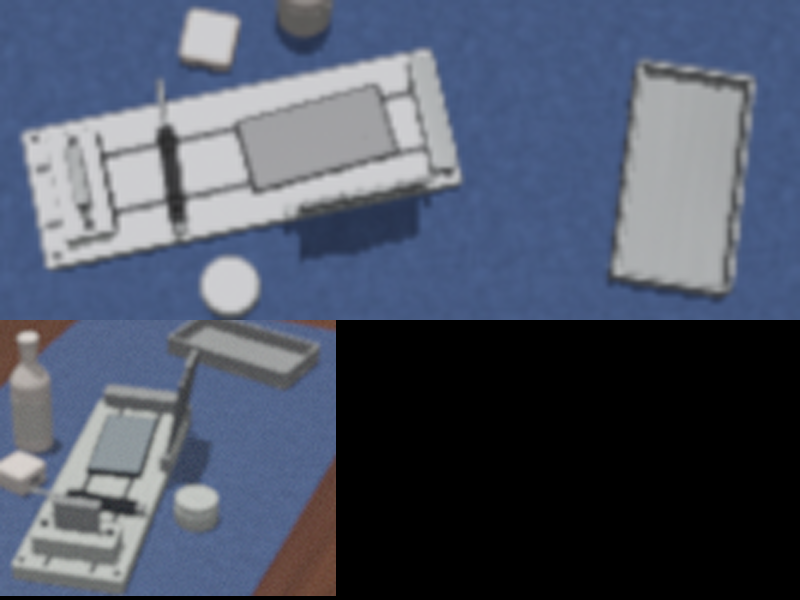

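The crop (4x of native, offset 185,140) shows the black screwdriver on the bed: handle (167,128)–(178,225), shaft tip (161,80). It is the one meant. The cover leans back over the -x edge at (365,195), and the fin is at (77,172).

```bash
python3 - <<'E'
from h import *
d=np.load('top0.npy',allow_pickle=True).item()
P=lambda u,v,z: onz(d,185+u/4-.4,140+v/4-.4,z)
C=np.array([P(24,131,20),P(48,268,20),P(460,184,20),P(432,50,20)]);print('jig corners',C[:,:2].tolist())
# model corners in jig
M=np.array([[60,215],[-60,215],[-60,-145],[60,-145]],float)
def fit(M,C):
    m,c=M.mean(0),C.mean(0); H=(M-m).T@(C-c); a=np.arctan2(H[0,1]-H[1,0],H[0,0]+H[1,1])
    R=np.array([[np.cos(a),-np.sin(a)],[np.sin(a),np.cos(a)]]); return a,c-R@m,R
a,o,R=fit(M,C[:,:2]); print('jig',a,o,'res',(M@R.T+o-C[:,:2]).round(1).tolist())
T=np.array([P(640,62,28),P(754,78,28),P(728,297,28),P(611,280,28)])[:,:2]
print('tray c',T.mean(0),'edges',T[1]-T[0],T[2]-T[1])
g=d['frame'].max(2); m=np.zeros_like(g); roi=(slice(168,200),slice(218,236)); m[roi]=(g[roi]<75)*255
k=cv2.findContours(m,0,2)[0]; k=max(k,key=cv2.contourArea); r=cv2.minAreaRect(k); print('sd rect',r)
for q in cv2.boxPoints(r): print(onz(d,*q,36))
print('sd handle ends',P(167,128,36),P(178,225,36),'cap',P(181,236,34),'tip',P(161,80,28))
inj=lambda p:(R.T@(np.array(p)[:2]-o)).round(1)
print('sd jig',inj(P(167,128,36)),inj(P(178,225,36)))
print('fin top jig',inj(P(68,138,81)),inj(P(84,210,81)), 'block face',inj(P(100,135,45)),inj(P(116,232,45)))
print('phone',[inj(P(*q,29)).tolist() for q in((238,121),(380,85),(397,155),(254,191))])
print('cover edge?',[inj(P(*q,100)).tolist() for q in((300,210),(428,185))])
for n,q,z in(('tin',(230,285),32),('charger',(210,40),28)): print(n,inj(P(*q,z)))
E
```

```text
jig corners [[558.8, 218.7], [439.5, 195.9], [509.0, -154.3], [627.8, -133.4]]
jig 0.19337397978397736 [540.50098767  -2.62265043] res [[-0.7, 1.2], [0.8, 0.9], [0.5, -2.2], [-0.6, 0.0]]
tray c [ 511.05  -343.225] edges [-15.  -97.3] [-189.4   33.6]
sd rect ((227.5087432861328, 183.0655059814453), (22.335664749145508, 3.3701746463775635), 82.40535736083984)
[554.3 101.5  36. ]
[555.8  90.1  36. ]
[479.2  79.9  36. ]
[477.7  91.1  36. ]
sd handle ends [556.4  94.7  36. ] [472.6  85.1  36. ] cap [463.5  82.7  34. ] tip [600.8 100.6  28. ]
sd jig [34.3 92.5] [-49.8  99.1]
fin top jig [ 31.  172.9] [-31.  170.8] block face [ 37.5 148.8] [-47.  150.7]
phone [[29.9, 32.1], [36.6, -93.4], [-26.4, -94.6], [-32.6, 30.7]]
cover edge? [[-69.8, -0.7], [-70.4, -105.7]]
tin [-107.9   66.3]
charger [105.6  41.6]
```

Emit:
arm_command:
  series:
    - {"linear": [0, 0, 0], "turn": 0.122}
    - {"linear": [0, 0, 0], "turn": 0.122}
    - {"linear": [0.0218, -0.0375, 0.0036], "turn": 0}
    - {"linear": [0.0218, -0.0375, 0.0036], "turn": 0}
    - {"linear": [0.0218, -0.0375, 0.0036], "turn": 0}
    - {"linear": [0.0218, -0.0375, 0.0036], "turn": 0}
    - {"linear": [0.0218, -0.0375, 0.0036], "turn": 0}
    - {"linear": [0.0218, -0.0375, 0.0036], "turn": 0}
    - {"linear": [0.0218, -0.0375, 0.0036], "turn": 0}
    - {"linear": [0.0218, -0.0375, 0.0036], "turn": 0}
  jaw: 0

```text
t: 1.1
ee_pos: [358.3, -265.8, 212.7]
orientation: [-3.136, -0.178, 0.0]
ft_force: [1.2, -0.2, -0.6]
width: 44.2
grasp_force: 0.0
```

Emit:
arm_command:
  series:
    - {"linear": [0.0218, -0.0375, 0.0036], "turn": 0}
    - {"linear": [0.0218, -0.0375, 0.0036], "turn": 0}
    - {"linear": [0.0218, -0.0375, 0.0036], "turn": 0}
    - {"linear": [0.0218, -0.0375, 0.0036], "turn": 0}
    - {"linear": [0.0218, -0.0375, 0.0036], "turn": 0}
    - {"linear": [0.0218, -0.0375, 0.0036], "turn": 0}
    - {"linear": [0.0218, -0.0375, 0.0036], "turn": 0}
    - {"linear": [0.0218, -0.0375, 0.0036], "turn": 0}
    - {"linear": [0.0218, -0.0375, 0.0036], "turn": 0}

```text
t: 2.0
ee_pos: [515.0, 91.9, 180.2]
orientation: [3.136, 0.179, -0.001]
ft_force: [1.0, -0.2, 0.1]
width: 44.0
grasp_force: 0.0
```

```bash
cat >> h.py <<'E'
A0=0.1934; O0=np.array([540.5,-2.6])
def J(p,z=0):  # jig -> world
    c,s=np.cos(A0),np.sin(A0); return np.array([c*p[0]-s*p[1]+O0[0],s*p[0]+c*p[1]+O0[1],z])
def inj(p):
    c,s=np.cos(A0),np.sin(A0); q=np.array(p)[:2]-O0; return np.array([c*q[0]+s*q[1],-s*q[0]+c*q[1]]).round(1)
def to(p,yaw=None):
    o=ctrl.get_obs(); R=cv2.Rodrigues(np.array(o['orientation']))[0]; y0=np.arctan2(R[1,0],R[0,0])
    if yaw is None: yaw=y0
    D=(np.array(p)-o['ee_pos']); c,s=np.cos(yaw),np.sin(yaw)
    print('t',round(o['t'],2),'ee',o['ee_pos'].round(1),'jig',inj(o['ee_pos']),'yaw',y0.round(4),'tilt',R[:,2].round(3),'w',round(o['width'],1),'F',o['ft_force'].round(1))
    print('turn(first)',round(-((yaw-y0+np.pi/2)%np.pi-np.pi/2),4),'shift mm',np.array([c*D[0]+s*D[1],s*D[0]-c*D[1],-D[2]]).round(1))
E
python3 - <<'E'
from h import *
to([514.5,90,180],.114)
d=grab('side'); cv2.imwrite('pics/side1.png',cv2.resize(d['frame'][100:292,150:406],(800,600),interpolation=cv2.INTER_CUBIC))
E
```

```text
t 2.0 ee [515.   91.9 180.2] jig [-6.9 97.7] yaw 0.1141 tilt [-0. -0. -1.] w 44.0 F [ 1.  -0.2  0.1]
turn(first) 0.0001 shift mm [-0.7  1.9  0.2]
```

View pics/side1.png

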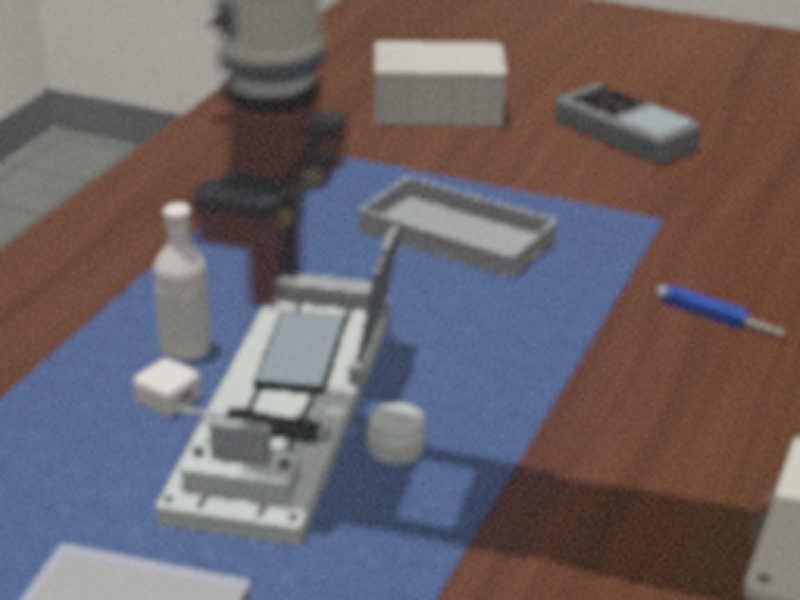

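The side crop (native = 150+u·0.32, 100+v·0.32) shows the screwdriver handle from (232,415) to (318,432), and a fingertip around (262,300) above it. I'll cross-check with projections.

```bash
python3 - <<'E'
from h import *
d=np.load('side0.npy',allow_pickle=True).item()
N=lambda p:((proj(d,p)-[150,100])/.32).round()
print('tips',N([515,114,161]),N([515,70,161]),'handle ends',N([556.4,94.7,36]),N([472.6,85.1,36]),N([556.4,94.7,28]),N([472.6,85.1,28]))
print('jig corners',[N(J(q,20)) .tolist() for q in((60,215),(-60,215),(60,-145),(-60,-145))])
print('bottle',N([*J((105,-20))[:2],0]))
E
```

```text
tips [259. 305.] [283. 280.] handle ends [230. 409.] [323. 427.] [230. 417.] [323. 434.]
jig corners [[156.0, 506.0], [300.0, 528.0], [275.0, 288.0], [393.0, 302.0]]
bottle [194. 365.]
```

Emit:
arm_command:
  series:
    - {"linear": [-0.001, 0.002, 0.03], "turn": 0}
    - {"linear": [0, 0, 0.035], "turn": 0}
    - {"linear": [0, 0, 0.035], "turn": 0}
    - {"linear": [0, 0, 0.02], "turn": 0}
    - {"linear": [0, 0, 0.01], "turn": 0}
    - {"linear": [0, 0, 0.008], "turn": 0}
    - {"linear": [0, 0, 0], "turn": 0}
    - {"linear": [0, 0, 0], "turn": 0}

```text
t: 2.85
ee_pos: [514.6, 88.0, 43.2]
orientation: [-3.136, -0.179, -0.002]
ft_force: [-0.1, 0.6, -0.5]
width: 44.0
grasp_force: 0.0
```

Emit:
arm_command:
  series:
    - {"linear": [0, 0, 0], "turn": 0}
    - {"linear": [0, 0, 0], "turn": 0}
    - {"linear": [0, 0, 0], "turn": 0}
    - {"linear": [0, 0, 0], "turn": 0}
    - {"linear": [0, 0, 0], "turn": 0}
    - {"linear": [0, 0, 0], "turn": 0}
  jaw: -1

```text
t: 3.45
ee_pos: [514.2, 88.0, 42.9]
orientation: [-3.136, -0.179, -0.001]
ft_force: [-0.9, -0.2, 6.2]
width: 15.8
grasp_force: 29.9
```

Emit:
arm_command:
  series:
    - {"linear": [0, 0, -0.015], "turn": 0}
    - {"linear": [0, 0, -0.03], "turn": 0}
    - {"linear": [0, 0, -0.035], "turn": 0}
    - {"linear": [0, 0, -0.035], "turn": 0}
    - {"linear": [0, 0, -0.03], "turn": 0}
    - {"linear": [0, 0, 0], "turn": 0.1}
    - {"linear": [0, 0, 0], "turn": 0.1}
    - {"linear": [0, 0, 0], "turn": 0.09}

```text
t: 4.25
ee_pos: [513.9, 88.0, 188.7]
orientation: [-3.129, 0.283, -0.002]
ft_force: [0.1, -0.8, -0.5]
width: 15.7
grasp_force: 29.9
```

```bash
python3 - <<'E'
from h import *
to([494.3,-340,160],-.1756)
E
```

```text
t 4.25 ee [513.9  88.  188.7] jig [-8.7 94. ] yaw -0.1801 tilt [ 0.001  0.    -1.   ] w 15.7 F [ 0.1 -0.8 -0.5]
turn(first) -0.0045 shift mm [ 55.5 424.8  28.7]
```

Emit:
arm_command:
  series:
    - {"linear": [0.003, 0.02, 0], "turn": -0.004}
    - {"linear": [0.006, 0.045, 0], "turn": 0}
    - {"linear": [0.006, 0.045, 0], "turn": 0}
    - {"linear": [0.006, 0.045, 0], "turn": 0}
    - {"linear": [0.006, 0.045, 0], "turn": 0}
    - {"linear": [0.006, 0.045, 0], "turn": 0}
    - {"linear": [0.006, 0.045, 0], "turn": 0}
    - {"linear": [0.006, 0.045, 0], "turn": 0}
    - {"linear": [0.006, 0.045, 0.01], "turn": 0}
    - {"linear": [0.0045, 0.0445, 0.02], "turn": 0}

```text
t: 5.25
ee_pos: [496.5, -342.4, 159.5]
orientation: [3.128, -0.27, 0.005]
ft_force: [1.7, 0.1, -0.7]
width: 15.9
grasp_force: 29.9
```

Emit:
arm_command:
  series:
    - {"linear": [0, 0, 0.02], "turn": 0}
    - {"linear": [0, 0, 0.03], "turn": 0}
    - {"linear": [0, 0, 0.02], "turn": 0}
    - {"linear": [0, 0, 0], "turn": 0}
    - {"linear": [0, 0, 0], "turn": 0}

```text
t: 5.75
ee_pos: [495.8, -339.7, 88.1]
orientation: [-3.13, 0.27, 0.0]
ft_force: [-0.5, -0.6, -0.9]
width: 15.8
grasp_force: 29.9
```

```bash
python3 - <<'E'
from h import *
to([494.3,-340,28],-.1756)
d=grab('top'); cv2.imwrite('pics/top2.png',cv2.resize(d['frame'][130:230,300:400],(600,600),interpolation=cv2.INTER_CUBIC))
d=grab('side'); 
E
```

```text
t 5.75 ee [ 495.8 -339.7   88.1] jig [-108.6 -322.3] yaw -0.1721 tilt [-0.  0. -1.] w 15.8 F [-0.5 -0.6 -0.9]
turn(first) 0.0035 shift mm [-1.5  0.5 60.1]
```

View pics/top2.png

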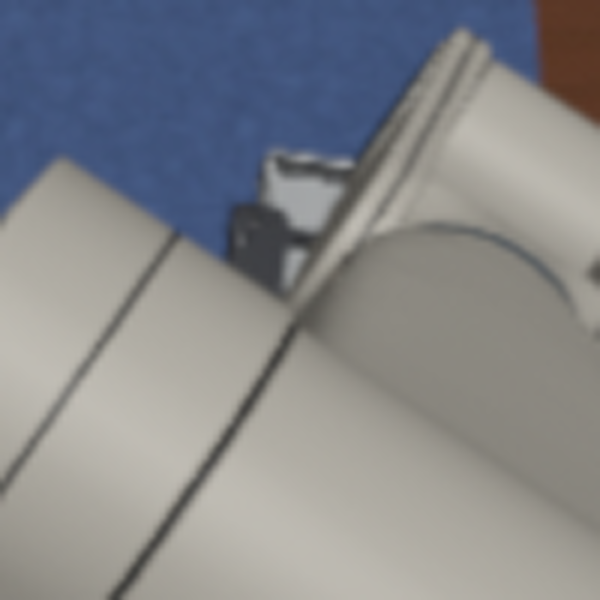

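The arm hides most of the tray here; only its +x end shows, at (310,165). The pose agrees with the plan, so I'll lower it.

Emit:
arm_command:
  series:
    - {"linear": [-0.001, 0, 0.02], "turn": 0}
    - {"linear": [0, 0, 0.02], "turn": 0}
    - {"linear": [0, 0, 0.01], "turn": 0}
    - {"linear": [0, 0, 0.005], "turn": 0}
    - {"linear": [0, 0, 0.003], "turn": 0}
    - {"linear": [0, 0, 0.001], "turn": 0}
    - {"linear": [0, 0, 0], "turn": 0}
    - {"linear": [0, 0, 0], "turn": 0}

```text
t: 6.65
ee_pos: [495.2, -339.8, 29.0]
orientation: [3.13, -0.27, 0.001]
ft_force: [0.1, 0.3, -1.6]
width: 15.7
grasp_force: 29.9
```

Emit:
arm_command:
  series:
    - {"linear": [0, 0, 0.001], "turn": 0}
    - {"linear": [0, 0, 0], "turn": 0}
    - {"linear": [0, 0, 0], "turn": 0}

```text
t: 6.95
ee_pos: [494.8, -339.6, 27.5]
orientation: [3.13, -0.27, 0.0]
ft_force: [0.8, 0.2, -1.1]
width: 16.0
grasp_force: 29.9
```

Emit:
arm_command:
  series:
    - {"linear": [0, 0, 0], "turn": 0}
    - {"linear": [0, 0, 0], "turn": 0}
    - {"linear": [0, 0, 0], "turn": 0}
    - {"linear": [0, 0, 0], "turn": 0}
    - {"linear": [0, 0, 0], "turn": 0}
  jaw: -0.1

```text
t: 7.45
ee_pos: [494.8, -339.6, 27.5]
orientation: [3.13, -0.27, 0.0]
ft_force: [0.0, 0.3, 0.2]
width: 39.4
grasp_force: 0.0
```

Emit:
arm_command:
  series:
    - {"linear": [0, 0, -0.02], "turn": 0}
    - {"linear": [0, 0, -0.03], "turn": 0}
    - {"linear": [0, 0, -0.045], "turn": 0}
    - {"linear": [0, 0, -0.045], "turn": 0}
    - {"linear": [0, 0, -0.02], "turn": 0}

```text
t: 7.95
ee_pos: [496.3, -340.6, 191.8]
orientation: [3.127, -0.27, 0.008]
ft_force: [0.5, 0.4, 0.2]
width: 39.5
grasp_force: 0.0
```

```bash
python3 - <<'E'
from h import *
p=J((0,171.5),180); print(p)
to(p,A0)
E
```

```text
[507.53828116 165.70262948 180.        ]
t 7.95 ee [ 496.3 -340.6  191.8] jig [-108.4 -323.2] yaw -0.1722 tilt [ 0.005 -0.003 -1.   ] w 39.5 F [0.5 0.4 0.2]
turn(first) -0.3656 shift mm [ 108.4 -494.7   11.8]
```

Emit:
arm_command:
  series:
    - {"linear": [0, 0, 0], "turn": -0.122}
    - {"linear": [0, 0, 0], "turn": -0.122}
    - {"linear": [0, 0, 0], "turn": -0.122}
    - {"linear": [0.009, -0.0412, 0.001], "turn": 0}
    - {"linear": [0.009, -0.0412, 0.001], "turn": 0}
    - {"linear": [0.009, -0.0412, 0.001], "turn": 0}
    - {"linear": [0.009, -0.0412, 0.001], "turn": 0}
    - {"linear": [0.009, -0.0412, 0.001], "turn": 0}
    - {"linear": [0.009, -0.0412, 0.001], "turn": 0}
    - {"linear": [0.009, -0.0412, 0.001], "turn": 0}

```text
t: 8.95
ee_pos: [500.9, -42.8, 180.6]
orientation: [3.127, 0.304, 0.001]
ft_force: [0.3, -0.5, 0.0]
width: 39.3
grasp_force: 0.0
```

Emit:
arm_command:
  series:
    - {"linear": [0.009, -0.0412, 0.001], "turn": 0}
    - {"linear": [0.009, -0.0412, 0.001], "turn": 0}
    - {"linear": [0.009, -0.0412, 0.001], "turn": 0}
    - {"linear": [0.009, -0.0412, 0.001], "turn": 0}
    - {"linear": [0.009, -0.0412, 0.001], "turn": 0}
    - {"linear": [0, 0, 0], "turn": 0}

```text
t: 9.55
ee_pos: [505.8, 170.4, 175.6]
orientation: [-3.125, -0.311, -0.002]
ft_force: [-0.7, -0.0, 0.7]
width: 39.5
grasp_force: 0.0
```

```bash
python3 - <<'E'
from h import *
to(J((0,171.5),70),A0)
d=grab('top'); cv2.imwrite('pics/top3.png',cv2.resize(d['frame'][130:230,185:385],(800,400),interpolation=cv2.INTER_CUBIC))
E
```

```text
t 9.55 ee [505.8 170.4 175.6] jig [ -0.8 176.5] yaw 0.1982 tilt [ 0.001  0.001 -1.   ] w 39.5 F [-0.7 -0.   0.7]
turn(first) 0.0048 shift mm [  0.8   5.  105.6]
```

View pics/top3.png

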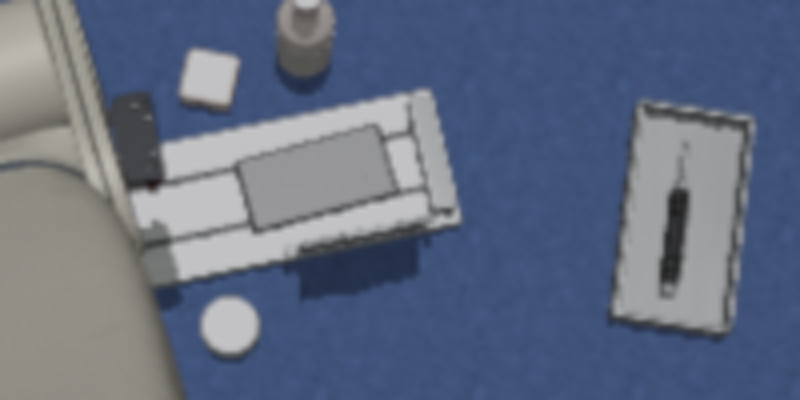

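The screwdriver now lies well inside the tray, handle (678,190)–(668,290) and tip (686,145). The charger, bottle and tin haven't moved. Next I'll grip the fin.

Emit:
arm_command:
  series:
    - {"linear": [0.001, 0.005, 0.02], "turn": 0.005}
    - {"linear": [0, 0, 0.03], "turn": 0}
    - {"linear": [0, 0, 0.025], "turn": 0}
    - {"linear": [0, 0, 0.015], "turn": 0}
    - {"linear": [0, 0, 0.01], "turn": 0}
    - {"linear": [0, 0, 0.005], "turn": 0}
    - {"linear": [0, 0, 0], "turn": 0}
    - {"linear": [0, 0, 0], "turn": 0}

```text
t: 10.4
ee_pos: [508.0, 161.5, 71.1]
orientation: [-3.127, -0.296, -0.002]
ft_force: [0.1, -0.8, 0.3]
width: 39.3
grasp_force: 0.0
```

Emit:
arm_command:
  series:
    - {"linear": [0, 0, 0], "turn": 0}
    - {"linear": [0, 0, 0], "turn": 0}
    - {"linear": [0, 0, 0], "turn": 0}
    - {"linear": [0, 0, 0], "turn": 0}
    - {"linear": [0, 0, 0], "turn": 0}
    - {"linear": [0, 0, 0], "turn": 0}
  jaw: -1

```text
t: 11.0
ee_pos: [507.8, 162.0, 70.9]
orientation: [-3.127, -0.297, -0.001]
ft_force: [-1.6, 3.7, 5.4]
width: 12.0
grasp_force: 30.0
```

```bash
python3 - <<'E'
from h import *
to(J((0,47.5),70),A0)
E
```

```text
t 11.0 ee [507.8 162.   70.9] jig [ -0.5 167.8] yaw 0.1894 tilt [ 0.001  0.    -1.   ] w 12.0 F [-1.6  3.7  5.4]
turn(first) -0.004 shift mm [  0.5 120.3   0.9]
```

Emit:
arm_command:
  series:
    - {"linear": [0, 0.005, 0], "turn": -0.004}
    - {"linear": [0, 0.012, 0], "turn": 0}
    - {"linear": [0, 0.014, 0], "turn": 0}
    - {"linear": [0, 0.014, 0], "turn": 0}
    - {"linear": [0, 0.014, 0], "turn": 0}
    - {"linear": [0, 0.014, 0], "turn": 0}
    - {"linear": [0, 0.014, 0], "turn": 0}
    - {"linear": [0, 0.012, 0], "turn": 0}
    - {"linear": [0, 0.006, 0], "turn": 0}
    - {"linear": [0, 0.002, 0], "turn": 0}

```text
t: 12.0
ee_pos: [529.2, 55.7, 70.9]
orientation: [3.127, 0.301, 0.003]
ft_force: [2.3, 3.9, 6.1]
width: 11.5
grasp_force: 30.0
```

Emit:
arm_command:
  series:
    - {"linear": [0, 0.002, 0], "turn": 0}
    - {"linear": [0, 0.002, 0], "turn": 0}
    - {"linear": [0, 0.002, 0], "turn": 0}
    - {"linear": [0, 0.002, 0], "turn": 0}
    - {"linear": [0, 0.002, 0], "turn": 0}
    - {"linear": [0, 0.002, 0], "turn": 0}
    - {"linear": [0, 0.002, 0], "turn": 0}

```text
t: 12.7
ee_pos: [531.8, 42.8, 70.8]
orientation: [-3.127, -0.302, -0.003]
ft_force: [3.7, 4.6, 4.3]
width: 11.5
grasp_force: 30.0
```

```bash
python3 - <<'E'
from h import *
to(J((0,32.5),70),A0)
E
```

```text
t 12.7 ee [531.8  42.8  70.8] jig [ 0.2 46.2] yaw 0.1927 tilt [ 0.002  0.    -1.   ] w 11.5 F [3.7 4.6 4.3]
turn(first) -0.0007 shift mm [-0.2 13.7  0.8]
```

Emit:
arm_command:
  series:
    - {"linear": [0, 0.0015, 0], "turn": 0}
    - {"linear": [0, 0.0015, 0], "turn": 0}
    - {"linear": [0, 0.0015, 0], "turn": 0}
    - {"linear": [0, 0.0015, 0], "turn": 0}
    - {"linear": [0, 0.0015, 0], "turn": 0}
    - {"linear": [0, 0.001, 0], "turn": 0}

```text
t: 13.3
ee_pos: [533.5, 34.4, 70.9]
orientation: [-3.127, -0.302, -0.004]
ft_force: [3.4, 5.0, 4.7]
width: 11.7
grasp_force: 30.0
```

Emit:
arm_command:
  series:
    - {"linear": [0, 0.0005, 0], "turn": 0}
    - {"linear": [0, 0.0005, 0], "turn": 0}
    - {"linear": [0, 0.0005, 0], "turn": 0}
    - {"linear": [0, 0, 0], "turn": 0}

```text
t: 13.7
ee_pos: [533.8, 33.0, 70.9]
orientation: [-3.127, -0.302, -0.004]
ft_force: [3.2, 4.2, 4.9]
width: 12.1
grasp_force: 30.0
```

Emit:
arm_command:
  series:
    - {"linear": [0, 0.0005, 0], "turn": 0}
    - {"linear": [0, 0.0005, 0], "turn": 0}
    - {"linear": [0, 0.0005, 0], "turn": 0}
    - {"linear": [0, 0, 0], "turn": 0}

```text
t: 14.1
ee_pos: [534.1, 31.5, 70.9]
orientation: [-3.127, -0.302, -0.004]
ft_force: [4.4, 3.2, 3.8]
width: 11.9
grasp_force: 30.0
```

Emit:
arm_command:
  series:
    - {"linear": [0, 0.0005, 0], "turn": 0}
    - {"linear": [0, 0.0005, 0], "turn": 0}
    - {"linear": [0, 0, 0], "turn": 0}

```text
t: 14.4
ee_pos: [534.3, 30.5, 70.9]
orientation: [-3.127, -0.302, -0.004]
ft_force: [3.6, 3.8, 4.9]
width: 11.9
grasp_force: 30.0
```

Emit:
arm_command:
  series:
    - {"linear": [0, 0.0005, 0], "turn": 0}
    - {"linear": [0, 0.0005, 0], "turn": 0}
    - {"linear": [0, 0, 0], "turn": 0}

```text
t: 14.7
ee_pos: [534.5, 29.5, 70.9]
orientation: [-3.127, -0.302, -0.004]
ft_force: [4.3, 4.4, 4.5]
width: 12.0
grasp_force: 30.0
```

Emit:
arm_command:
  series:
    - {"linear": [0, 0.0005, 0], "turn": 0}
    - {"linear": [0, 0, 0], "turn": 0}

```text
t: 14.9
ee_pos: [534.6, 29.1, 70.9]
orientation: [-3.127, -0.302, -0.004]
ft_force: [3.5, 4.3, 4.8]
width: 11.8
grasp_force: 30.0
```

Emit:
arm_command:
  series:
    - {"linear": [0, 0.0005, 0], "turn": 0}
    - {"linear": [0, 0, 0], "turn": 0}

```text
t: 15.1
ee_pos: [534.7, 28.6, 70.9]
orientation: [-3.127, -0.302, -0.004]
ft_force: [3.2, 4.2, 4.7]
width: 11.9
grasp_force: 30.0
```

Emit:
arm_command:
  series:
    - {"linear": [0, 0.0005, 0], "turn": 0}
    - {"linear": [0, 0, 0], "turn": 0}

```text
t: 15.3
ee_pos: [534.8, 28.1, 70.8]
orientation: [-3.127, -0.302, -0.004]
ft_force: [3.1, 3.5, 4.6]
width: 12.0
grasp_force: 30.0
```

Emit:
arm_command:
  series:
    - {"linear": [0, 0.0005, 0], "turn": 0}
    - {"linear": [0, 0, 0], "turn": 0}

```text
t: 15.5
ee_pos: [534.8, 28.1, 70.9]
orientation: [-3.126, -0.302, -0.004]
ft_force: [2.9, 7.8, 5.1]
width: 11.8
grasp_force: 30.0
```

```bash
python3 - <<'E'
from h import *
to(J((0,32.5),70),A0)
d=grab('side'); cv2.imwrite('pics/side4.png',cv2.resize(d['frame'][155:275,195:355],(800,600),interpolation=cv2.INTER_CUBIC))
E
```

```text
t 15.5 ee [534.8  28.1  70.9] jig [ 0.3 31.2] yaw 0.1924 tilt [ 0.002  0.001 -1.   ] w 11.8 F [2.9 7.8 5.1]
turn(first) -0.001 shift mm [-0.3 -1.3  0.9]
```

View pics/side4.png

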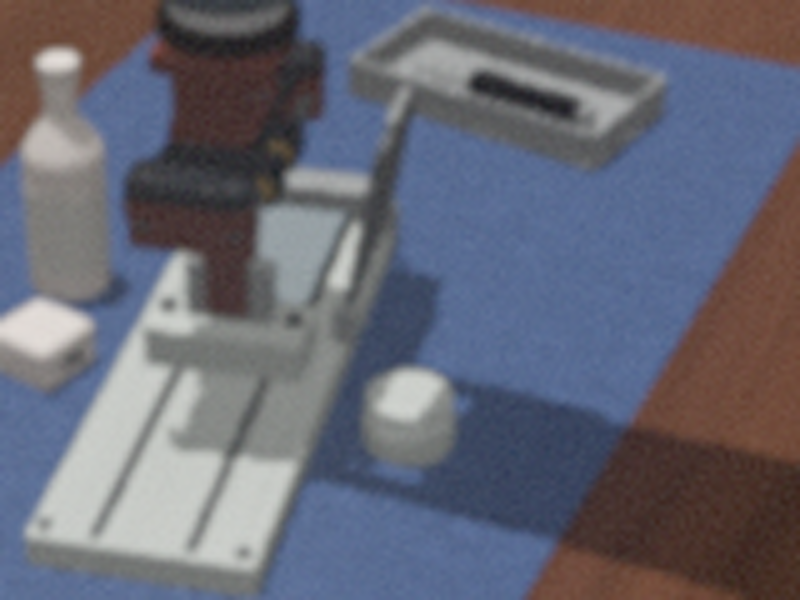

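The force rose from 3.5 to 7.8 N and the motion stalled. The picture shows the block (230,345) close up to the phone, so the phone is clamped. One more small nudge, then I'll let go.

Emit:
arm_command:
  series:
    - {"linear": [0, 0.0005, 0], "turn": 0}
    - {"linear": [0, 0, 0], "turn": 0}
    - {"linear": [0, 0, 0], "turn": 0}
    - {"linear": [0, 0, 0], "turn": 0}

```text
t: 15.95
ee_pos: [534.8, 28.1, 70.9]
orientation: [-3.126, -0.302, -0.004]
ft_force: [3.3, 10.9, 4.3]
width: 11.7
grasp_force: 30.0
```

Emit:
arm_command:
  series:
    - {"linear": [0, 0, 0], "turn": 0}
    - {"linear": [0, 0, 0], "turn": 0}
    - {"linear": [0, 0, 0], "turn": 0}
    - {"linear": [0, 0, 0], "turn": 0}
  jaw: -0.3

```text
t: 16.35
ee_pos: [533.2, 26.8, 70.1]
orientation: [3.127, 0.302, -0.002]
ft_force: [-0.6, -0.3, -0.1]
width: 30.9
grasp_force: 0.0
```

Emit:
arm_command:
  series:
    - {"linear": [0, 0, -0.02], "turn": 0}
    - {"linear": [0, 0, -0.03], "turn": 0}
    - {"linear": [0, 0, -0.04], "turn": 0}
    - {"linear": [0, 0, -0.04], "turn": 0}
    - {"linear": [0, -0.02, -0.04], "turn": 0}
    - {"linear": [0, -0.04, 0], "turn": 0}
    - {"linear": [0, -0.04, 0], "turn": 0}
    - {"linear": [0, -0.04, 0], "turn": 0}
    - {"linear": [0, -0.04, 0], "turn": 0}

```text
t: 17.25
ee_pos: [498.6, 204.9, 240.5]
orientation: [3.127, 0.301, -0.0]
ft_force: [0.1, -0.1, -0.4]
width: 30.7
grasp_force: 0.0
```

```bash
python3 - <<'E'
from h import *
to(J((0,32.5),70),A0)
d=grab('top'); np.save('top5.npy',d,allow_pickle=True); cv2.imwrite('pics/top5.png',cv2.resize(d['frame'][140:220,215:315],(800,600),interpolation=cv2.INTER_CUBIC))
d=grab('side'); np.save('side5.npy',d,allow_pickle=True)
E
```

```text
t 17.25 ee [498.6 204.9 240.5] jig [ -1.2 211.7] yaw 0.1921 tilt [-0. -0. -1.] w 30.7 F [ 0.1 -0.1 -0.4]
turn(first) -0.0013 shift mm [  1.2 179.2 170.5]
```

View pics/top5.png

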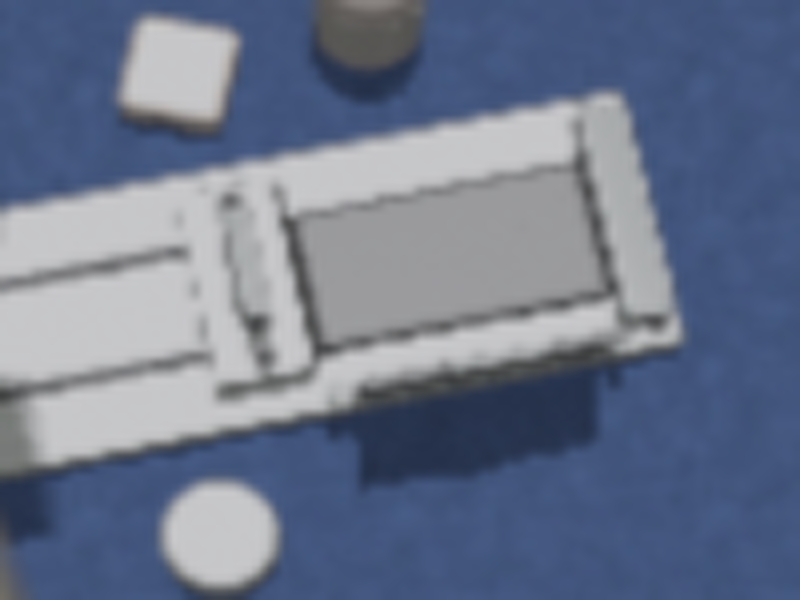

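Top crop (8x/7.5x, offset 215,140): the phone corners (300,215), (580,163), (612,297) and (320,348) are flush to both jaws and square. The cover still leans back at (490,375), and the bystanders haven't moved. Next I'll close the fingers and go behind the cover.

Emit:
arm_command:
  series:
    - {"linear": [-0.0213, 0.038, 0], "turn": 0}
    - {"linear": [-0.0213, 0.038, 0], "turn": 0}
    - {"linear": [-0.0213, 0.038, 0], "turn": 0}
    - {"linear": [-0.0213, 0.038, 0], "turn": 0}
    - {"linear": [-0.0213, 0.038, 0], "turn": 0}
    - {"linear": [-0.0213, 0.038, 0], "turn": 0}
    - {"linear": [-0.0213, 0.038, 0], "turn": 0}
    - {"linear": [0, 0, 0], "turn": 0}
  jaw: -1

```text
t: 18.15
ee_pos: [401.8, -90.0, 240.3]
orientation: [3.127, 0.293, -0.002]
ft_force: [0.1, -0.3, 0.9]
width: 0.5
grasp_force: 0.0
```

```bash
python3 - <<'E'
from h import *
to(J((-150,-55),119),A0)
d=np.load('top5.npy',allow_pickle=True).item()
print('phone jig',[inj(onz(d,215+u/8-.4,140+v/7.5-.4,29)).tolist() for u,v in((300,215),(580,163),(612,297),(320,348))])
s=np.load('side5.npy',allow_pickle=True).item()
for th in(1.65,1.8,2.0):
    x,z=-58+105*np.cos(th),36+105*np.sin(th)
    print(th,'top',[((proj(d,J((x,y),z))-[215,140])*[8,7.5]).round() .tolist() for y in(-75,-35)],'side',[((proj(s,J((x,y),z))-[195,155])*5).round().tolist() for y in(-75,-35)])
E
```

```text
t 18.15 ee [401.8 -90.  240.3] jig [-152.9  -59.1] yaw 0.1869 tilt [-0.001 -0.001 -1.   ] w 0.5 F [ 0.1 -0.3  0.9]
turn(first) -0.0065 shift mm [  2.9  -4.1 121.3]
phone jig [[30.0, 4.1], [29.8, -118.2], [-34.2, -118.1], [-32.4, 8.2]]
1.65 top [[542.0, 329.0], [442.0, 347.0]] side [[394.0, 87.0], [379.0, 120.0]]
1.8 top [[550.0, 366.0], [450.0, 385.0]] side [[421.0, 93.0], [407.0, 127.0]]
2.0 top [[560.0, 415.0], [460.0, 434.0]] side [[456.0, 108.0], [442.0, 142.0]]
```

The cover is near 1.7–1.75 rad, and the phone centre is at about jig x = -2. I'll descend behind the cover, then push +x.

Emit:
arm_command:
  series:
    - {"linear": [0.003, -0.004, 0.03], "turn": -0.006}
    - {"linear": [0, 0, 0.04], "turn": 0}
    - {"linear": [0, 0, 0.03], "turn": 0}
    - {"linear": [0, 0, 0.02], "turn": 0}
    - {"linear": [0.01, 0, 0], "turn": 0}
    - {"linear": [0.015, 0, 0], "turn": 0}
    - {"linear": [0.015, 0, 0], "turn": 0}
    - {"linear": [0.01, 0, 0], "turn": 0}
    - {"linear": [0, 0, 0], "turn": 0}

```text
t: 19.05
ee_pos: [457.9, -71.3, 121.5]
orientation: [3.125, 0.313, 0.005]
ft_force: [0.1, 0.2, 0.1]
width: 0.6
grasp_force: 0.0
```

Emit:
arm_command:
  series:
    - {"linear": [0.005, 0, 0], "turn": 0}
    - {"linear": [0.008, 0, 0], "turn": 0}
    - {"linear": [0.008, 0, 0], "turn": 0}
    - {"linear": [0.008, 0, 0], "turn": 0}
    - {"linear": [0.008, 0, 0], "turn": 0}
    - {"linear": [0.008, 0, 0], "turn": 0}
    - {"linear": [0.008, 0, 0], "turn": 0}
    - {"linear": [0.008, 0, 0], "turn": 0}
    - {"linear": [0.008, 0, 0], "turn": 0}

```text
t: 19.95
ee_pos: [523.4, -57.7, 120.4]
orientation: [-3.126, -0.312, -0.0]
ft_force: [-1.6, 0.2, 0.5]
width: 0.6
grasp_force: 0.7
```

```bash
python3 - <<'E'
from h import *
to(J((-30,-55),119),A0)
d=grab('side'); cv2.imwrite('pics/side6.png',cv2.resize(d['frame'][155:275,195:355],(800,600),interpolation=cv2.INTER_CUBIC))
E
```

```text
t 19.95 ee [523.4 -57.7 120.4] jig [-27.3 -50.7] yaw 0.1989 tilt [ 0.  0. -1.] w 0.6 F [-1.6  0.2  0.5]
turn(first) 0.0055 shift mm [-2.7  4.3  1.4]
```

View pics/side6.png

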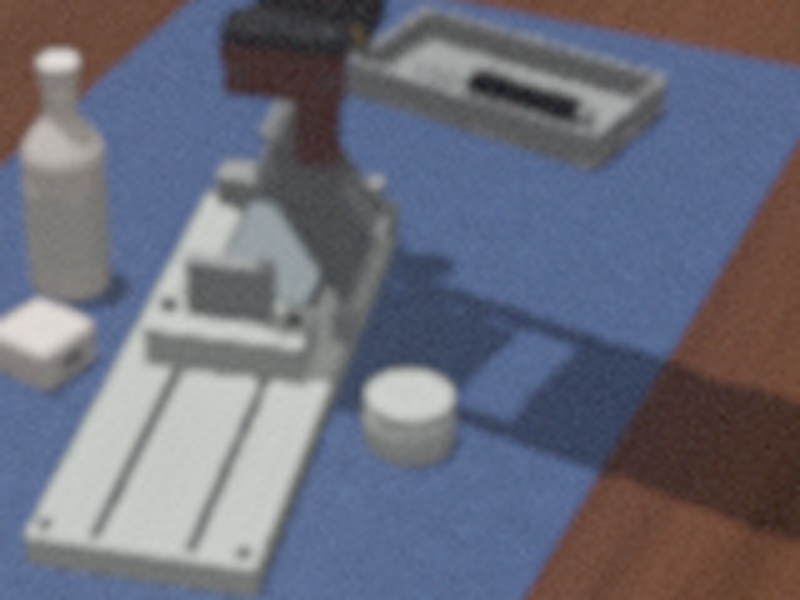

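The fingers at (320,150) hold the cover about 60° open and are folding it. Phone, jaws and bystanders haven't moved. I'll continue along the arc.

Emit:
arm_command:
  series:
    - {"linear": [0.008, 0.004, 0.005], "turn": 0.005}
    - {"linear": [0.008, 0, 0.006], "turn": 0}
    - {"linear": [0.006, 0, 0.007], "turn": 0}
    - {"linear": [0.006, 0, 0.007], "turn": 0}
    - {"linear": [0.004, 0, 0.008], "turn": 0}
    - {"linear": [0.003, 0, 0.008], "turn": 0}
    - {"linear": [0.002, 0, 0.008], "turn": 0}
    - {"linear": [0, 0, 0.006], "turn": 0}

```text
t: 20.8
ee_pos: [560.2, -54.4, 64.7]
orientation: [-3.127, -0.304, -0.0]
ft_force: [0.7, -0.5, 0.8]
width: 0.4
grasp_force: 0.5
```

Emit:
arm_command:
  series:
    - {"linear": [0, 0, 0.003], "turn": 0}
    - {"linear": [0, 0, 0.002], "turn": 0}
    - {"linear": [0, 0, 0], "turn": 0}

```text
t: 21.1
ee_pos: [559.4, -54.6, 60.3]
orientation: [-3.127, -0.304, 0.001]
ft_force: [-0.2, -0.2, 0.5]
width: 0.6
grasp_force: 0.0
```

Emit:
arm_command:
  series:
    - {"linear": [0, 0, 0.001], "turn": 0}
    - {"linear": [0, 0, 0.001], "turn": 0}
    - {"linear": [0, 0, 0], "turn": 0}

```text
t: 21.4
ee_pos: [559.7, -54.6, 58.5]
orientation: [3.127, 0.304, -0.0]
ft_force: [0.1, 0.6, -0.3]
width: 0.3
grasp_force: 0.1
```

Emit:
arm_command:
  series:
    - {"linear": [0, 0, 0.001], "turn": 0}
    - {"linear": [0, 0, 0], "turn": 0}

```text
t: 21.6
ee_pos: [559.9, -54.6, 57.8]
orientation: [3.127, 0.304, 0.0]
ft_force: [-1.9, 0.9, 4.2]
width: 0.0
grasp_force: 2.0
```

Emit:
arm_command:
  series:
    - {"linear": [0, 0, 0.0005], "turn": 0}
    - {"linear": [0, 0, 0], "turn": 0}
    - {"linear": [0, 0, 0], "turn": 0}

```text
t: 21.9
ee_pos: [559.9, -54.6, 57.7]
orientation: [3.127, 0.304, 0.0]
ft_force: [-3.3, 0.0, 9.2]
width: 0.3
grasp_force: 4.5
```

Emit:
arm_command:
  series:
    - {"linear": [0, 0, -0.01], "turn": 0}
    - {"linear": [0, 0, -0.03], "turn": 0}
    - {"linear": [0, 0, -0.04], "turn": 0}
    - {"linear": [0, 0, -0.04], "turn": 0}
    - {"linear": [0, 0, -0.04], "turn": 0}
    - {"linear": [-0.03, -0.03, -0.01], "turn": 0}
    - {"linear": [-0.03, -0.035, 0], "turn": 0}
    - {"linear": [-0.03, -0.035, 0], "turn": 0}
    - {"linear": [-0.03, -0.035, 0], "turn": 0}
    - {"linear": [0, -0.035, 0], "turn": 0}

```text
t: 22.9
ee_pos: [405.2, 89.2, 227.0]
orientation: [3.127, 0.303, -0.004]
ft_force: [0.4, 0.3, -0.4]
width: 0.2
grasp_force: 0.0
```

Emit:
arm_command:
  series:
    - {"linear": [0, -0.04, 0], "turn": 0}
    - {"linear": [0, -0.04, 0], "turn": 0}
    - {"linear": [0, -0.03, 0], "turn": 0}
    - {"linear": [0, 0, 0], "turn": 0}

```text
t: 23.3
ee_pos: [387.8, 199.8, 227.6]
orientation: [-3.125, -0.31, -0.002]
ft_force: [-0.4, -0.4, 0.2]
width: 0.4
grasp_force: 0.0
```

```bash
python3 - <<'E'
from h import *
to(J((-30,-55),119),A0)
a=grab('side')['frame'][155:275,195:355]; b=grab('top')['frame'][140:220,205:385]
c=np.zeros((600,800,3),np.uint8); c[:300,:400]=cv2.resize(a,(400,300),interpolation=3); c[300:600,:675]=cv2.resize(b,(675,300),interpolation=3)
cv2.imwrite('pics/end.png',c)
E
```

```text
t 23.3 ee [387.8 199.8 227.6] jig [-111.  228.] yaw 0.1975 tilt [ 0.001  0.001 -1.   ] w 0.4 F [-0.4 -0.4  0.2]
turn(first) 0.0041 shift mm [ 81.  283.  108.6]
```

View pics/end.png

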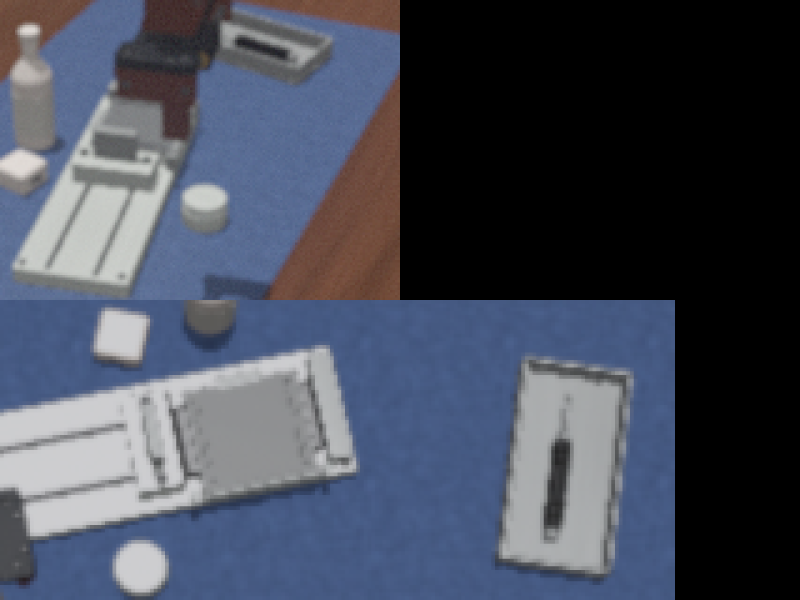

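The cover is shut level over the phone at (250,435). The carriage is against the phone, the screwdriver lies in the tray at (557,480), and the bystanders haven't moved. I'll hand it in.

```bash
python3 -c "
from workcell import ctrl
print(ctrl.close_job())"
```

```text
the job is handed in; nothing more can be done
None
```

I've handed the job in, with no verdict returned: the last pictures show the screwdriver flat in the tray, the phone square between the jaws, the cover shut and the bystanders unmoved, at 23 s of the 72 s allowed.

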